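# Close the knife mill and set its speed

## Task

Close the knife mill: put the loose lid on the bowl and turn it on the rim until its key drops into the notch and the lid lies flush all round. Only when it is closed, turn the speed knob on the sloped panel clockwise exactly three clicks from off and let go of it. Leave the sample cup, the stain jar and the tip box where they stand.

Things in the scene. Friction and masses are not known exactly. Their poses are not given: they have to be found in the camera images.
- mill: Bench mill, white, 245 mm deep, 170 wide, 85 high, fixed. Origin: centre of its underside; x to its back, y to its left, z up. Its front (-x), a panel sloped 30 degrees from level, looks up, to the right and towards the robot. The steel bowl on its top is locked and does not turn; at which angle it was locked is not told, these axes do not turn with it.
- bowl_seat (a point): Centre of the bowl's rim at its top face; axes as mill. Bowl: 112 mm outer, 92 mm inner diameter, 60 mm high, hollow to 48 mm. Its wall has one notch in the rim, 16 mm wide and 10 mm deep, cut right through, anywhere within 30 degrees either side of the mill's front (-x). When the lid is seated its flange lies at this level: lid is 14 mm lower.
- lid: Loose lid, 0.25 to 0.42 kg, aluminium with a black bar grip; at first right way up on the worktop. Origin: centre of its underside; z up. Plug 88 mm diameter from z = 0 to 14 mm, lower edge chamfered 4 mm; flange 112 mm diameter from z = 14 to 22 mm. With the key on the rim it stands up to 7 mm high, perhaps tilted; at the notch it drops 7 mm and no longer turns.
- lid_key (a point): The lid's key, a block under and beyond the flange's edge at the lid's -x; this point is at the middle of its lower face, 51.5 mm from the lid's axis and 7 mm below the flange; axes as lid. It is 12 mm wide and reaches from 43 to 60 mm from the axis.
- lid_grip (a point): Point to grip the lid: in the middle of its bar grip, on the lid's axis, 43 mm above lid and 21 mm above the flange's top; axes as lid. The bar lies along x from -34 mm (pointed nose, on the key's side) to +30 mm, with flat parallel sides from -20 to +29 mm, 16 mm thick in y, and rises 30 mm above the flange.
- knob_grip (a point): Point to grip the speed knob, on its axis 24 mm out from the panel. z: the knob's axis, out of the panel; x: along the knob's bar to its pointer, turning with it. Black bar 16 mm thick in y, flat for 34 mm, from 6 to 32 mm out from the panel, on a round skirt 48 mm wide, 6 mm high. When off, the pointer is 72 degrees left of straight up the panel.
- speed_knob (a joint): Turn of the speed knob in rad: 0 is off (a stop), growing clockwise as seen from outside the panel. Sprung click stops every 24 degrees (0.419 rad), six beyond off; between stops it snaps to the nearer one. Each click is felt: up to 0.35 N m against the turn, then a snap of the same size with it.
- sample_cup_1: Bystander: closed sample cup with a screw lid, 64 mm wide, 73 mm high. Origin at the centre of its underside.
- stain_jar_2: Bystander: square staining jar with a lid, 55 mm wide, 80 mm high. Origin at the centre of its underside.
- tip_box: Bystander: box of pipette tips, 71 x 108 mm, 68 mm high. Origin at the centre of its underside.

How it is judged:
By the outcome, as a careful person would: the job done as asked, in the order asked, and still so for the second after the job is handed in, with the robot touching nothing.
It also fails if it takes over 51 s, if anything falls off the work surface, if the arm or the gripper's body presses on something with over 40 N, if the wrist force passes 120 N, or if a joint passes its speed limit or range.

## Robot

A 7-joint arm with a two-finger parallel gripper is mounted at the origin on a cart in front of the work surface, level with it; the furniture and walls round the work are solid. World frame = base frame: x ahead of the robot, y to its left, z up, the work surface at z = 0. Lengths are in m, angles in rad, forces in N, time in s.
With the tool pointing down it reaches from about 0.425 to 0.95 m from the base axis. Payload 4.7 kg.
Tool frame: the origin (TCP) lies between the finger pads; the fingertips stand 14 mm ahead of it and the grasp point (between the pads) lies 5 mm behind it; z points along the fingers, y is the line along which they close (so a half turn about z gives the same grasp; the last joint's range is limited). The gripper opens to 87 mm and grips with 3 to 60 N. Pads are 19 mm wide; open, the fingers measure 117 mm over their backs; the gripper's body (75 mm by 190 mm) begins 51 mm behind the grasp point.
Start: joints at [1.206, 0.469, -0.049, 1.532, 0.024, 1.141, -0.082], TCP at [0.222, -0.637, 0.237] pointing down, gripper open.
Joint ranges: [-2.59, 2.59], [-0.33, 1.99], [-1.39, 1.29], [0.1, 2.45], [-1.04, 4.18], [0.21, 1.99], [-2.66, 2.66]. Speed limits (rad/s): [2.57, 2.57, 3.14, 3.14, 3.14, 3.14, 3.14].

## Interface

Orientations are given as a rotation vector (axis times angle).
In Python, from cell import bot gives the robot as it stands. The module is installed in compiled form; this text tells all that it offers. Calls block until the motion is done:
- bot.move_to(position, orientation): joint-space move of the TCP to a pose.
- bot.movel(position, orientation=None, velocity=0.15): straight line of the TCP; orientation=None keeps the orientation; velocity is the mean speed in m/s.
- bot.move_joints(angles): joint-space move.
- bot.gripper_to(opening): finger opening in m; the grip force is fixed at half the most; returns when the fingers have stopped.
- bot.sleep(seconds).
- bot.solve_ik(position, orientation): joint angles nearest the present ones, or None.
- bot.get_state(): the state.
- bot.get_image(name): name is "scene" or "top" or "wrist"; returns the picture (400x640x3 uint8, red, green, blue); there is no depth.
- bot.camera_info(name): a dict with "vertical_fov" (degrees; the focal length in pixels is half the picture's height over the tangent of half this angle, whatever the lens; pixels are square), "cx", "cy" (the principal point, pixels), "position" and "attitude" of the camera in the world; the wrist camera has in their place "hand_eye" (4x4, takes a point from camera to tool coordinates, whose origin is the TCP and whose axes are the flange's). Camera axes: x right, y down, z forward; pixel columns grow to the right and rows downward; lengths in m; the calibration is good to about 2 mm. The wrist camera is an equidistant fisheye: a pixel r from the principal point sees the ray r / f radians off the axis. A picture is of the moment at which its call begins: read the wrist's pose just before it. camera_info takes no time and is no camera call.
A pose or a line that the arm cannot do raises bot.MotionError and nothing moves.
- bot.sign_off(): hands the job in; it is judged then, once.
Trained networks look in the newest picture that a camera, given by its name, has taken for a name from the list of things; names that differ only in an ending like _2 or _b are one class to them, and where a whole thing is asked for, a point or a joint stands for the part that bears it (a point fixed in the world has none). Each returns a list of dicts, best first, with "p" (0 to 1); they miss things now and then, are a little off and sometimes report something else, mostly with a low value. They report only what shows in the picture. A call takes as long as a camera call.
- bot.recognise(target, camera): "xy" ([column, row] in pixels, amid what is visible of it).
- bot.landmark_of(target, camera): "xy" ([column, row] in pixels: a listed point, or the origin of a listed thing).
The state is a dict: "time": time; "joint_positions": joint angles; "qvel": joint speeds; "joint_torque": joint torques, N m; "ee_pos": TCP position; "tcp_rot": TCP orientation; "ft_force": force on the tool from outside, world axes, zero at the start; "ft_torque": the same for the moment, N m; "gripper_width": finger opening in m; "grasp_force": force on a finger pad.
Only numpy, scipy, OpenCV 4.12 (cv2) and the standard library are available. Lean on these libraries where they do the work, as an engineer would, in place of code of your own. Each camera call takes 0.05 s, during which the arm holds its last target. There are 200 camera calls.

## Working session

There is one attempt and no reset: what is moved stays moved. The work goes in short steps, each a Python script; the robot and the scene stay as the last script left them, time stands still between calls to the robot, and variables do not carry over. Pictures are saved under pics/ and viewed, at most 10 in all, crops included, and the job is handed in when it is done.

```bash
mkdir -p pics; ls
python3 - <<'E'
from cell import bot
import cv2,numpy as np
for n in ["scene","top","wrist"]:
    im=bot.get_image(n); cv2.imwrite(f"pics/{n}0.png",im[:,:,::-1])
    print(n,bot.camera_info(n))
    for t in ["mill","bowl_seat","lid","lid_key","lid_grip","knob_grip"]:
        r=bot.landmark_of(t,n); print(t,[(np.round(d["xy"],1).tolist(),round(d["p"],2)) for d in r[:2]])
s=bot.get_state(); print({k:np.round(v,3).tolist() for k,v in s.items()})
a=cv2.imread("pics/scene0.png");b=cv2.imread("pics/top0.png")
E
```

```text
pics
scene {'vertical_fov': 43.20474178807278, 'cx': 308.6797278131904, 'cy': 197.7211662562585, 'position': array([-0.23031315,  0.84792468,  0.87372603]), 'attitude': array([-0.8835338 ,  2.32530716, -1.24964215])}
mill [([288.3, 252.0], 0.97)]
bowl_seat []
lid [([375.6, 206.0], 0.79)]
lid_key [([395.7, 209.4], 0.81)]
lid_grip [([380.9, 190.8], 0.63)]
knob_grip [([323.1, 226.4], 0.51)]
top {'vertical_fov': 46.499688406351865, 'cx': 313.95007197423394, 'cy': 198.6813025511572, 'position': array([ 0.3407851 , -0.00619144,  1.45064135]), 'attitude': array([-2.17316824,  2.12644682, -0.16607372])}
mill [([280.4, 201.5], 0.79)]
bowl_seat []
lid [([386.6, 223.5], 0.56)]
lid_key [([388.7, 240.1], 0.7)]
lid_grip [([391.8, 222.3], 0.59)]
knob_grip [([299.4, 220.4], 0.76), ([228.6, 242.5], 0.67)]
wrist {'vertical_fov': 65.70646984690485, 'cx': 322.01106806436485, 'cy': 199.72962850418813, 'hand_eye': array([[-6.57227836e-04, -9.55629216e-01, -2.94571503e-01,
         8.08464972e-02],
       [ 9.99999244e-01, -9.34070472e-04,  7.99119029e-04,
        -4.57717735e-04],
       [-1.03881203e-03, -2.94570755e-01,  9.55629108e-01,
        -1.47320778e-01],
       [ 0.00000000e+00,  0.00000000e+00,  0.00000000e+00,
         1.00000000e+00]])}
mill []
bowl_seat []
lid []
lid_key []
lid_grip []
knob_grip []
{'time': 1.05, 'joint_positions': [1.206, 0.469, -0.049, 1.532, 0.024, 1.141, -0.082], 'qvel': [-0.001, 0.001, 0.002, 0.0, 0.0, 0.0, 0.001], 'joint_torque': [-0.0, -50.785, -0.081, -23.645, -0.061, 0.031, 0.0], 'ee_pos': [0.222, -0.637, 0.237], 'tcp_rot': [3.097, 0.525, 0.0], 'ft_force': [0.202, -0.225, -0.268], 'ft_torque': [-0.022, -0.017, 0.032], 'grasp_force': 0.0, 'gripper_width': 0.087}
```

View pics/scene0.png

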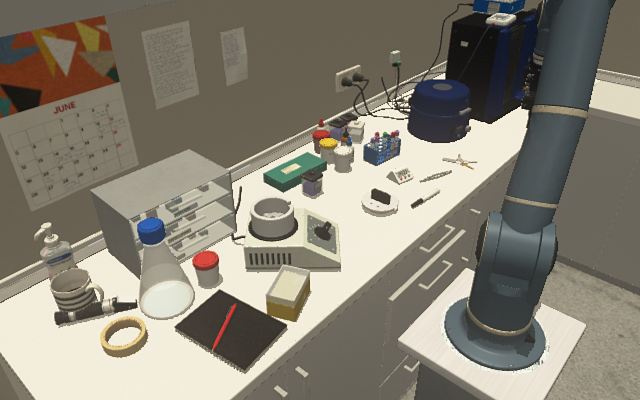

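View pics/top0.png

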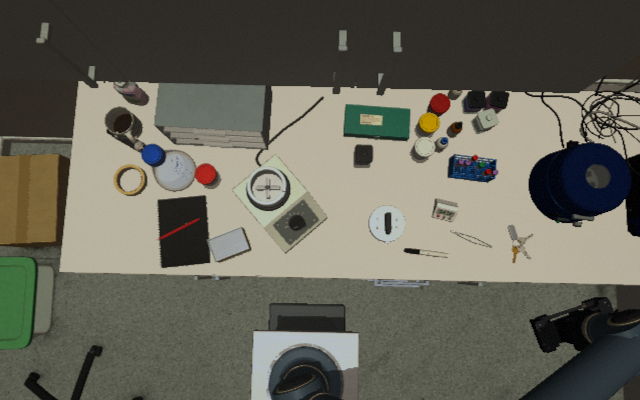

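The scene view shows the mill at (293,235), the lid at (380,203) and the knob at (323,230). The top view shows the bowl at (268,187), the knob at (297,222) and the lid at (387,223), with its bar running nearly along world x.

```bash
cat > h.py <<'E'
from cell import bot
import cv2,numpy as np
from scipy.spatial.transform import Rotation as R
def cam(n,st=None):
    c=bot.camera_info(n); f=200/np.tan(np.radians(c["vertical_fov"])/2)
    if n=="wrist":
        st=st or bot.get_state(); H=np.eye(4);H[:3,:3]=R.from_rotvec(st["tcp_rot"]).as_matrix();H[:3,3]=st["ee_pos"]
        M=H@c["hand_eye"]
    else:
        M=np.eye(4);M[:3,:3]=R.from_rotvec(c["attitude"]).as_matrix();M[:3,3]=c["position"]
    return M,f,c["cx"],c["cy"],n=="wrist"
def ray(C,xy):
    M,f,cx,cy,fish=C; d=np.array([(xy[0]-cx)/f,(xy[1]-cy)/f]); 
    if fish:
        r=np.linalg.norm(d)+1e-12; v=np.r_[np.sin(r)*d/r,np.cos(r)]
    else: v=np.r_[d,1]
    v=M[:3,:3]@v; return M[:3,3],v/np.linalg.norm(v)
def at_z(C,xy,z):
    p,v=ray(C,xy); return p+v*(z-p[2])/v[2]
def tri(*rs):
    A=sum(np.eye(3)-np.outer(v,v) for p,v in rs); b=sum((np.eye(3)-np.outer(v,v))@p for p,v in rs)
    return np.linalg.solve(A,b)
def proj(C,P):
    M,f,cx,cy,fish=C; q=(np.asarray(P)-M[:3,3])@M[:3,:3]
    if fish:
        rr=np.linalg.norm(q[:2],axis=-1); th=np.arctan2(rr,q[...,2]); k=(th/rr)[...,None]; return q[...,:2]*k*f+[cx,cy]
    return q[...,:2]/q[...,2:]*f+[cx,cy]
def rectify(C,im,c,half,px=0.5):
    """orthophoto of plane z=c[2]: column grows with -y, row with -x (like top view). px mm/pixel"""
    n=int(2*half*1000/px); u=(np.arange(n)+.5)/n*2*half-half
    X,Y=np.meshgrid(c[0]-u,c[1]-u,indexing="ij")
    q=proj(C,np.stack([X,Y,np.full_like(X,c[2])],-1)).astype(np.float32)
    return cv2.remap(im,q[...,0],q[...,1],cv2.INTER_LINEAR)
def down(yaw): # tool pointing down; closing line (tool y) at angle yaw+90 -> tool x at yaw
    return (R.from_euler("z",yaw)*R.from_euler("x",np.pi)).as_rotvec()
def lm(t,n):
    r=bot.landmark_of(t,n); return [(np.array(d["xy"]),d["p"]) for d in r]
E
python3 - <<'E'
from h import *
T=cam("top");S=cam("scene")
for n,a,b in [("mill",(280.4,201.5),(288.3,252)),("lid",(386.6,223.5),(375.6,206)),("key",(388.7,240.1),(395.7,209.4)),("grip",(391.8,222.3),(380.9,190.8)),("knob",(299.4,220.4),(323.1,226.4))]:
    print(n,tri(ray(T,a),ray(S,b)).round(3), "topz0",at_z(T,a,0).round(3))
print("lid top",at_z(T,(387,223.5),.022),"bowl rim",at_z(T,(268,187),.145),[at_z(T,p,.085).round(3) for p in [(283,157),(233,187),(326,220),(287,252)]])
for y in (0,np.pi/2,-np.pi/2):
    for p in [(.4,-.25,.3),(.5,-.23,.3),(.55,.15,.35),(.45,.1,.35)]:
        q=bot.solve_ik(p,down(y)); print(y,p,None if q is None else np.round(q,2))
E
```

```text
mill [ 0.546  0.091 -0.01 ] topz0 [0.542 0.089 0.   ]
lid [ 0.486 -0.242 -0.002] topz0 [ 0.48  -0.246  0.   ]
key [ 0.428 -0.251  0.008] topz0 [ 0.428 -0.252  0.   ]
grip [ 0.482 -0.251  0.051] topz0 [ 0.484 -0.262  0.   ]
knob [0.477 0.026 0.075] topz0 [0.484 0.027 0.   ]
lid top [ 0.47793781 -0.24331538  0.022     ] bowl rim [0.5627647  0.11563179 0.145     ] [array([0.665, 0.079, 0.085]), array([0.571, 0.225, 0.085]), array([ 0.478, -0.053,  0.085]), array([0.382, 0.059, 0.085])]
0 (0.4, -0.25, 0.3) [ 0.67  0.09 -0.21  1.9   0.02  1.15 -1.12]
0 (0.5, -0.23, 0.3) [ 0.55  0.23 -0.24  1.74  0.06  1.18 -1.27]
0 (0.55, 0.15, 0.35) [ 0.38  0.35 -0.94  1.59  0.29  1.35 -2.17]
0 (0.45, 0.1, 0.35) [ 0.58  0.1  -0.94  1.81  0.08  1.27 -1.95]
1.5707963267948966 (0.4, -0.25, 0.3) [ 0.92  0.11 -0.49  1.89  0.06  1.16  0.41]
1.5707963267948966 (0.5, -0.23, 0.3) [ 0.78  0.26 -0.52  1.73  0.13  1.2   0.23]
1.5707963267948966 (0.55, 0.15, 0.35) [ 0.41  0.37 -1.    1.59  0.31  1.36 -0.62]
1.5707963267948966 (0.45, 0.1, 0.35) [ 0.66  0.11 -1.03  1.81  0.1   1.27 -0.4 ]
-1.5707963267948966 (0.4, -0.25, 0.3) [-0.55  0.09  1.11  1.95 -0.09  1.15 -2.54]
-1.5707963267948966 (0.5, -0.23, 0.3) [-0.51  0.35  1.12  1.79 -0.33  1.21 -2.43]
-1.5707963267948966 (0.55, 0.15, 0.35) [ 0.51  0.44 -1.17  1.59  0.41  1.39  2.44]
-1.5707963267948966 (0.45, 0.1, 0.35) None
```

Run:
```python
from h import *
def shot(name,ts):
    st=bot.get_state(); im=bot.get_image("wrist"); cv2.imwrite(f"pics/{name}.png",im[:,:,::-1])
    C=cam("wrist",st); np.save(f"pics/{name}.npy",np.array([C[0].ravel()])); print(name,st["time"],np.round(st["ee_pos"],4))
    for t,z in ts:
        for xy,p in lm(t,"wrist")[:2]: print(t,xy.round(1),round(p,2),at_z(C,xy,z).round(4))
    return im,C
bot.move_to([.478,-.243,.2],down(0.1)); bot.sleep(.15)
im,C=shot("lid1",[("lid",0),("lid_key",.007),("lid_grip",.043)])
a=rectify(C,im,[.478,-.243,.022],.1)
bot.move_to([.54,.11,.33],down(.65)); bot.sleep(.15)
im2,C2=shot("bowl1",[("mill",0),("bowl_seat",.145),("knob_grip",.08)])
b=rectify(C2,im2,[.56,.115,.145],.1)
cv2.imwrite("pics/ortho.png",np.hstack([a,b])[:,:,::-1])
```

```text
lid1 2.925 [ 0.4777 -0.2441  0.2   ]
lid [320.3 180.5] 0.83 [ 0.4745 -0.2424  0.    ]
lid [ 38.  198.9] 0.44 [0.4073 0.2242 0.    ]
lid_key [318.7 216.6] 0.81 [ 0.4328 -0.2446  0.007 ]
lid_grip [318.7 183.5] 0.88 [ 0.4816 -0.2403  0.043 ]Traceback (most recent call last):
  File "<stdin>", line 10, in <module>
  File "h.py", line 32, in rectify
    q=proj(C,np.stack([X,Y,np.full_like(X,c[2])],-1)).astype(np.float32)
      ~~~~^^^^^^^^^^^^^^^^^^^^^^^^^^^^^^^^^^^^^^^^^^^
  File "h.py", line 26, in proj
    rr=np.linalg.norm(q[:2],axis=-1); th=np.arctan2(rr,q[...,2]); k=(th/rr)[...,None]; return q[...,:2]*k*f+[cx,cy]
                                         ~~~~~~~~~~^^^^^^^^^^^^^
ValueError: operands could not be broadcast together with shapes (2,400) (400,400)
```

```bash
sed -i 's/norm(q\[:2\],axis/norm(q[...,:2],axis/' h.py
cat >> h.py <<'E'
def shot(name,ts=()):
    st=bot.get_state(); im=bot.get_image("wrist"); cv2.imwrite(f"pics/{name}.png",im[:,:,::-1])
    C=cam("wrist",st); np.save(f"pics/{name}.npy",C[0]); print(name,round(st["time"],2),np.round(st["ee_pos"],4))
    for t,z in ts:
        for xy,p in lm(t,"wrist")[:2]: print(t,xy.round(1),round(p,2),at_z(C,xy,z).round(4))
    return im,C
def load(name):
    c=cam("wrist"); return cv2.imread(f"pics/{name}.png")[:,:,::-1],(np.load(f"pics/{name}.npy").reshape(4,4),)+c[1:]
E
python3 - <<'E'
from h import *
im,C=load("lid1")
a=rectify(C,im,[.478,-.243,.022],.1)
bot.move_to([.54,.11,.33],down(.65)); bot.sleep(.15)
im2,C2=shot("bowl1",[("mill",0),("bowl_seat",.145),("knob_grip",.08)])
b=rectify(C2,im2,[.56,.115,.145],.1)
cv2.imwrite("pics/ortho.png",np.hstack([a,b])[:,:,::-1])
E
```

```text
bowl1 4.7 [0.5402 0.1082 0.3294]
knob_grip [333.4 242.5] 0.59 [0.466  0.0324 0.08  ]
```

View pics/ortho.png

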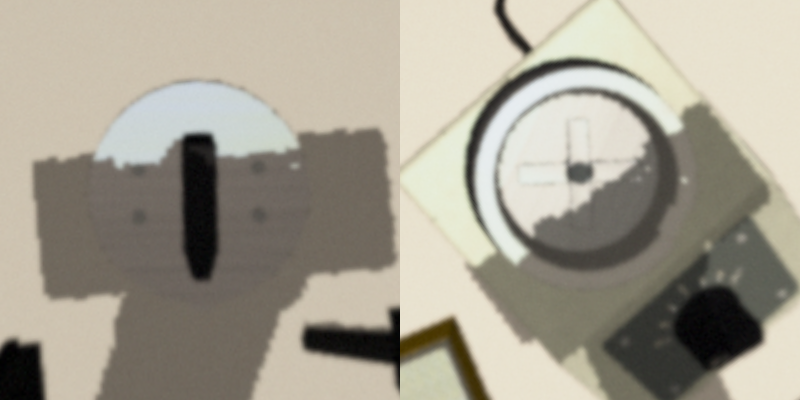

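View pics/bowl1.png

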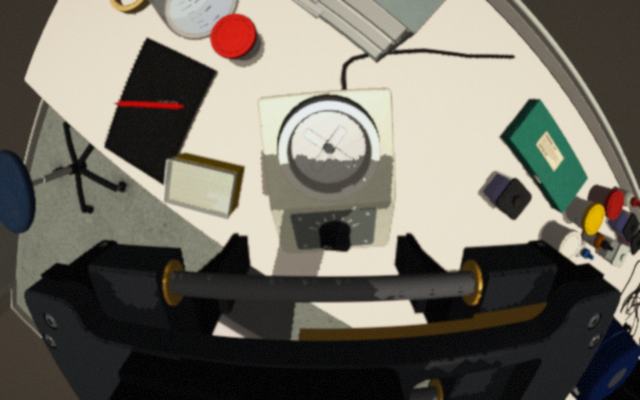

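The left ortho shows the lid's flange centred near (199,189), with the nose pointing down at (201,280). On the right, the bowl rim is centred near (584,178), but its front half lies in the gripper's shadow. I'll brighten the shadow and fit the circles.

Run:
```python
from h import *
im,C=load("lid1"); im2,C2=load("bowl1")
a=rectify(C,im,[.4835,-.243,.022],.07,.35)
b=rectify(C2,im2,[.571,.123,.145],.07,.35)
g=lambda x:(255*np.clip(x/255./.6,0,1)**.6).astype(np.uint8)
cv2.imwrite("pics/o2.png",np.hstack([g(a),g(b)])[:,:,::-1])
# bar axis: black px at z=.052
c=rectify(C,im,[.4835,-.243,.052],.05,.25).sum(2)
m=(c<90)&(np.hypot(*(np.indices(c.shape)-200))<160)
n,l,s,cen=cv2.connectedComponentsWithStats(m.astype(np.uint8)); k=1+s[1:,4].argmax(); r,cc=np.where(l==k)
print("bar bbox",s[k],cen[k]); 
for lo,hi in ((.1,.35),(.35,.6),(.6,.8)):
    h=s[k][3]; q=(r>s[k][1]+lo*h)&(r<s[k][1]+hi*h); print(r[q].mean(),cc[q].mean())
```

```text
bar bbox [  168    77    58   257 12298] [196.04464141 204.46503497]
137.32209980557357 193.36390149060273
199.13319965625894 196.64737897450587
257.03576642335764 198.0116788321168
```

View pics/o2.png

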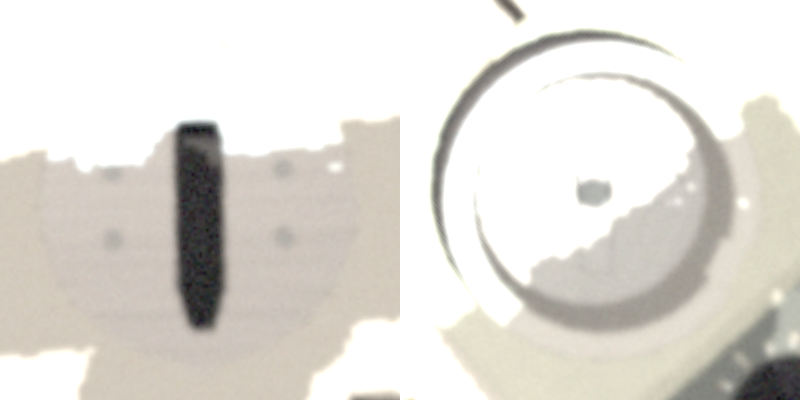

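The lid centre comes out at (0.4825, -0.2424) with a yaw of about 1.7°. There may be a notch at (715,253) on the rim, but it needs a view without the shadow.

Run:
```python
from h import *
bot.move_to([.463,.037,.28],down(.65)); bot.sleep(.15)
im2,C2=shot("bowl2",[("knob_grip",.08)])
b=rectify(C2,im2,[.571,.123,.145],.07,.35)
k=rectify(C2,im2,[.475,.035,.085],.07,.35)
g=lambda x,s:(255*np.clip(x/255./s,0,1)**.6).astype(np.uint8)
cv2.imwrite("pics/o3.png",np.hstack([g(b,1),g(k,.8)])[:,:,::-1])
```

```text
bowl2 5.59 [0.4642 0.038  0.2808]
knob_grip [327.3 180.4] 0.94 [0.4657 0.0317 0.08  ]
```

View pics/o3.png

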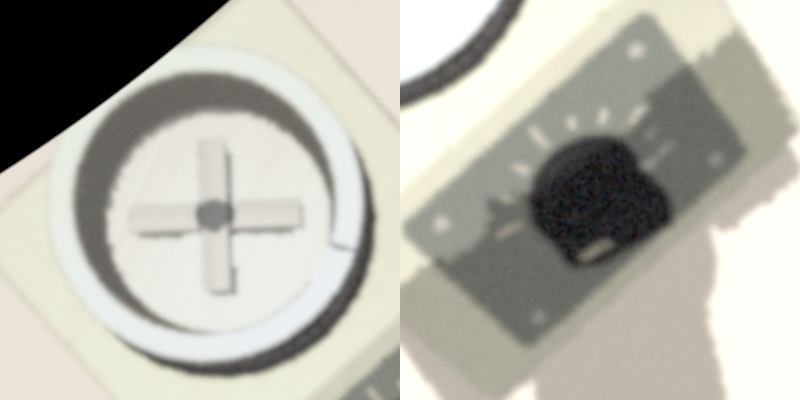

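The rim is centred near (205,205). A radial edge, probably the notch's side, shows at (340,247). The knob is at (600,200), with its white pointer mark at (597,250). I'll unwrap the rim to find both notch edges.

Run:
```python
from h import *
im,C=load("bowl2")
b=rectify(C,im,[.571,.123,.145],.07,.2)
g=cv2.cvtColor(b,cv2.COLOR_RGB2GRAY)
n=g.shape[0]
px=lambda x,y:(n/2+(.123-y)/.0002,n/2+(.571-x)/.0002)
c=px(.5693,.1212)
# angle phi from -x toward -y : col=+sin, row=+cos
def polar(c,ph,r): 
    P,Rr=np.meshgrid(np.radians(ph),r,indexing="ij")
    return cv2.remap(b,(c[0]+Rr*np.sin(P)/.0002).astype(np.float32),(c[1]+Rr*np.cos(P)/.0002).astype(np.float32),cv2.INTER_LINEAR)
ph=np.arange(-20,110,.2); r=np.arange(.035,.066,.0001)
p=polar(c,ph,r)
p=(255*np.clip((p/255.-.2)/.8,0,1)**1.2).astype(np.uint8)
cv2.imwrite("pics/pol.png",p.transpose(1,0,2)[:,:,::-1])
L=polar(c,np.arange(36,92,2),[.048,.050,.052,.054,.058]).sum(2)//3 if 0 else polar(c,np.arange(36,92,2),[.048,.050,.052,.054,.058]).mean(2).astype(int)
for a,l in zip(np.arange(36,92,2),L): print(a,l)
```

```text
36 [229 230 227 170  44]
38 [229 229 227 166  37]
40 [228 229 226 171  40]
42 [229 229 227 183  38]
44 [229 229 229 183  31]
46 [228 230 227 182  40]
48 [228 229 226 181  37]
50 [228 229 228 190  41]
52 [229 228 228 185  44]
54 [229 229 229 183  43]
56 [228 228 229 194  42]
58 [229 229 229 206  40]
60 [229 229 228 202  39]
62 [228 228 228 197  38]
64 [228 229 228 196  37]
66 [228 228 228 199  39]
68 [228 228 228 204  35]
70 [217 220 226 197  29]
72 [159 166 185 172  34]
74 [189 190 194 168  35]
76 [226 226 225 199  32]
78 [227 228 228 196  30]
80 [226 228 227 197  30]
82 [226 228 227 195  31]
84 [226 228 227 196  32]
86 [225 227 227 200  30]
88 [226 227 227 202  40]
90 [227 227 227 207  55]
```

View pics/pol.png

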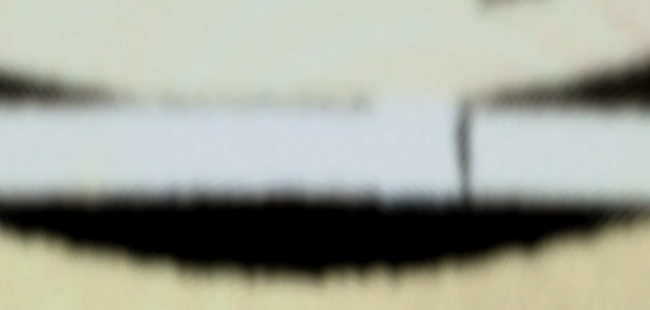

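The notch spans 55–74.5° (from -x towards -y), centred at about 65°, so the lid must end at a yaw of about 65°. Next I'll refine the circle centres, mill yaw and knob position numerically.

Run:
```python
from h import *
from scipy.optimize import minimize
ph=np.radians(np.arange(0,360,2))
def fit(name,c0,z,radii):
    im,C=load(name); b=rectify(C,im,[c0[0],c0[1],z],.075,.25); g=cv2.GaussianBlur(cv2.cvtColor(b,cv2.COLOR_RGB2GRAY),(0,0),2).astype(np.float32)
    gx=cv2.Sobel(g,cv2.CV_32F,1,0);gy=cv2.Sobel(g,cv2.CV_32F,0,1);n=g.shape[0]
    def sc(dx,dy,s=1):
        t=0
        for r in radii:
            u=(n/2+(-dy+r*s*np.sin(ph))/.00025).astype(np.float32)[None];v=(n/2+(-dx+r*s*np.cos(ph))/.00025).astype(np.float32)[None]
            G=cv2.remap(gx,u,v,1)*np.sin(ph)+cv2.remap(gy,u,v,1)*np.cos(ph)
            t+=np.minimum(abs(G),40).sum()
        return t
    best=max((sc(a,d,s),a,d,s) for a in np.arange(-.006,.0061,.0005) for d in np.arange(-.006,.0061,.0005) for s in (.97,.98,.99,1,1.01,1.02))
    print(name,np.round([c0[0]+best[1],c0[1]+best[2]],4),best[3])
fit("lid1",(.4825,-.2424),.022,[.056])
fit("bowl1",(.5695,.122),.145,[.046,.056]);fit("bowl2",(.5695,.122),.145,[.046,.056])
k=tri(ray(load("bowl1")[1],(333.4,242.5)),ray(load("bowl2")[1],(327.3,180.4)),ray(cam("top"),(299.4,220.4)),ray(cam("scene"),(323.1,226.4)))
print("knob4",k,"knob2",tri(ray(load("bowl1")[1],(333.4,242.5)),ray(load("bowl2")[1],(327.3,180.4))))
# mill yaw via hough on orthos
for nme in("bowl1","bowl2"):
    im,C=load(nme); b=rectify(C,im,[.52,.08,.085],.14,.4); e=cv2.Canny(cv2.cvtColor(b,cv2.COLOR_RGB2GRAY),30,80)
    l=cv2.HoughLinesP(e,1,np.pi/720,50,minLineLength=80,maxLineGap=8)
    if l is not None: print(nme,sorted([(round(np.hypot(q[2]-q[0],q[3]-q[1])),round(np.degrees(np.arctan2(-(q[3]-q[1]),q[2]-q[0]))%90,1)) for q in l[:,0].astype(float)])[-8:])
im,C=load("bowl2"); print(bot.solve_ik([.57,.122,.2],down(np.radians(65))), bot.solve_ik([.57,.122,.2],down(np.radians(30))))
psi=np.radians(41);n=np.array([-np.cos(psi)*.5,-np.sin(psi)*.5,.866]);u=np.array([np.cos(psi)*.866,np.sin(psi)*.866,.5])
for off in (0,np.pi):
  for a in (0,36,72,80):
    t=-np.radians(a)+np.radians(72)+off; xb=R.from_rotvec(n*t).apply(u); z=-n; M=np.stack([xb,np.cross(z,xb),z],1)
    q=bot.solve_ik(k,R.from_matrix(M).as_rotvec()); print(off,a,None if q is None else np.round(q,2))
```

```text
lid1 [ 0.4815 -0.2424] 0.98
bowl1 [0.5705 0.1225] 0.99
bowl2 [0.57   0.1215] 0.97
knob4 [0.47027856 0.03133223 0.08299915] knob2 [0.46504218 0.03131103 0.07700988]
bowl1 [(126, np.float64(36.0)), (128, np.float64(37.4)), (150, np.float64(36.0)), (154, np.float64(22.6)), (228, np.float64(36.1)), (252, np.float64(36.3))]
bowl2 [(84, np.float64(11.7)), (102, np.float64(22.5)), (102, np.float64(23.8)), (103, np.float64(23.3)), (118, np.float64(38.8)), (128, np.float64(34.2)), (132, np.float64(22.7)), (157, np.float64(41.6))]
[ 0.15863635  0.41511651 -0.57880927  1.77427895  0.26040307  1.02913685
 -0.95313811] [ 0.12694848  0.40658496 -0.53531539  1.77606902  0.23847166  1.02367993
 -1.544835  ]
0 0 [ 1.08  0.66 -1.26  2.36  1.2   0.29 -0.69]
0 36 [ 1.08  0.66 -1.26  2.36  1.2   0.29 -1.32]
0 72 [ 1.08  0.66 -1.26  2.36  1.2   0.29 -1.95]
0 80 [ 1.08  0.66 -1.26  2.36  1.2   0.29 -2.09]
3.141592653589793 0 [ 1.11  0.73 -1.33  2.36  1.28  0.38  2.38]
3.141592653589793 36 [ 1.11  0.73 -1.33  2.36  1.28  0.38  1.75]
3.141592653589793 72 [ 1.11  0.73 -1.33  2.36  1.28  0.38  1.12]
3.141592653589793 80 [ 1.11  0.73 -1.33  2.36  1.28  0.38  0.98]
```

Run:
```python
from h import *
y=np.radians(1.7)
def rep(t):
    s=bot.get_state(); print(t,round(s["time"],2),np.round(s["ee_pos"],4),"F",np.round(s["ft_force"],1),"T",np.round(s["ft_torque"],2),"w",round(s["gripper_width"],4),round(s["grasp_force"],1))
bot.move_to([.4825,-.2424,.12],down(y)); rep("above")
bot.movel([.4825,-.2424,.040],velocity=.12); rep("down")
bot.gripper_to(.005); rep("closed")
bot.movel([.4825,-.2424,.10],velocity=.15); rep("lift")
bot.move_to([.5703,.122,.26],down(np.radians(50))); bot.sleep(.15); rep("over bowl")
im,C=shot("held")
cv2.imwrite("pics/held2.png",np.clip(im.astype(float)*1.6,0,255).astype(np.uint8)[:,:,::-1])
```

```text
above 6.92 [ 0.4838 -0.2407  0.1209] F [ 0.4 -0.3 -0.2] T [ 0.08 -0.02 -0.02] w 0.087 0.0
down 7.73 [ 0.4832 -0.2424  0.0406] F [ 0.5 -0.1  1.2] T [-0.01  0.01  0.02] w 0.0871 0.0
closed 8.88 [ 0.4825 -0.2425  0.04  ] F [ 0.2 -0.  -0. ] T [0.   0.01 0.06] w 0.0157 30.0
lift 9.43 [ 0.4817 -0.2422  0.0993] F [-0.3  1.2 -4.8] T [ 0.02 -0.01 -0.02] w 0.0155 30.0
over bowl 11.08 [0.5704 0.1201 0.2592] F [-1.   0.7 -3.3] T [-0.02  0.02  0.02] w 0.016 30.0
held 11.08 [0.5704 0.1201 0.2592]
```

View pics/held2.png

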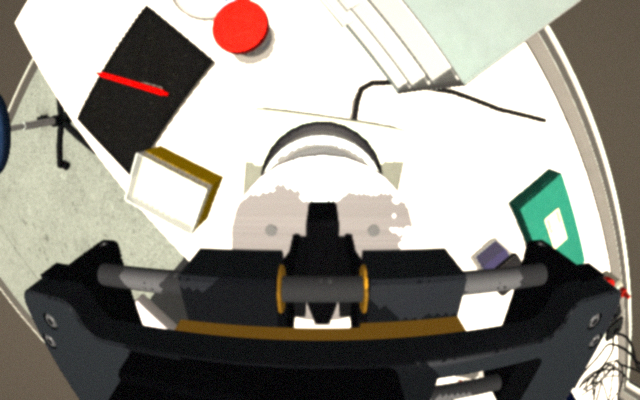

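The lid is held square, with the screws symmetric at (272,230) and (373,230), above the bowl. Next is a guarded descent at the notch yaw.

```bash
cat >> h.py <<'E'
def rep(t):
    s=bot.get_state(); print(t,round(s["time"],2),np.round(s["ee_pos"],4),"F",np.round(s["ft_force"],1),"T",np.round(s["ft_torque"],2),"w",round(s["gripper_width"],4),round(s["grasp_force"],1)); return s
E
python3 - <<'E'
from h import *
im,C=load("held"); s=bot.get_state()
p=at_z(C,(321,156.5),s["ee_pos"][2]-.018); print("flange far edge dist",np.linalg.norm(p[:2]-s["ee_pos"][:2]))
o=down(np.radians(65)); c=[.5703,.122]
bot.movel([*c,.20],o,velocity=.15); bot.sleep(.2); s=rep("pre")
f0=s["ft_force"][2]
for z in np.arange(.190,.1699,-.002):
    bot.movel([*c,z],o,velocity=.04); bot.sleep(.05); s=rep(f"{z:.3f}")
    if s["ft_force"][2]-f0>12 or np.linalg.norm(s["ft_force"][:2])>15: break
E
```

```text
flange far edge dist 0.05416938515423717
pre 11.88 [0.5711 0.1223 0.2013] F [ 0.2 -0.1 -4.1] T [-0.04 -0.04 -0.01] w 0.016 30.0
0.190 12.33 [0.5702 0.122  0.1898] F [ 0.3 -0.9 -4.7] T [-0.02 -0.09 -0.04] w 0.0158 30.0
0.188 12.63 [0.5703 0.122  0.188 ] F [ 1.1 -0.5 -4.1] T [-0.01 -0.04  0.02] w 0.0158 30.0
0.186 12.93 [0.5703 0.122  0.1859] F [ 0.1  0.3 -5. ] T [-0.04 -0.07  0.03] w 0.0158 30.0
0.184 13.23 [0.5702 0.122  0.1839] F [ 0.2 -0.1 -4.3] T [ 0.02 -0.06 -0.05] w 0.0157 30.0
0.182 13.53 [0.5703 0.122  0.1819] F [-0.4  0.3 -3.6] T [ 0.04 -0.05  0.04] w 0.0158 30.0
0.180 13.83 [0.5702 0.122  0.1799] F [ 0.1 -0.  -3.6] T [-0.03 -0.06  0.04] w 0.0155 30.0
0.178 14.13 [0.5702 0.122  0.1779] F [-0.3 -0.2 -4. ] T [ 0.06 -0.07  0.02] w 0.0158 30.0
0.176 14.43 [0.5703 0.122  0.1759] F [-1.5 -0.3 -4.2] T [-0.03 -0.02  0.04] w 0.0159 30.0
0.174 14.73 [0.5702 0.122  0.1739] F [-0.  -0.  -3.8] T [ 0.   -0.06  0.02] w 0.0159 30.0
0.172 15.03 [0.5702 0.122  0.1719] F [ 0.2 -0.1 -3.5] T [-0.02 -0.08 -0.01] w 0.0158 30.0
0.170 15.33 [0.5707 0.1222 0.1709] F [-1.1 -0.9  4.8] T [-0.15  0.36  0.01] w 0.0161 30.0
```

The lid seated at exactly the expected height (TCP 0.171). I'll release it, then look at the knob from a tilted pose.

```bash
cat >> h.py <<'E'
def kpose(a,psi,off=0,tilt=30):
    """tool rotvec for knob turned a deg clockwise from off"""
    t=np.radians(tilt); n=np.array([-np.cos(psi)*np.sin(t),-np.sin(psi)*np.sin(t),np.cos(t)]);u=np.array([np.cos(psi)*np.cos(t),np.sin(psi)*np.cos(t),np.sin(t)])
    x=R.from_rotvec(n*(np.radians(72-a)+off)).apply(u); return R.from_matrix(np.stack([x,np.cross(-n,x),-n],1)).as_rotvec(),n
E
python3 - <<'E'
from h import *
bot.gripper_to(.05); rep("open")
bot.movel([.5703,.122,.25],velocity=.2); rep("up")
k=np.array([.467,.0313,.08])
for psi in (36,41):
 for off in (0,np.pi):
  for d in (.0,.05,.1,.13):
    r,n=kpose(0,np.radians(psi),off); q=bot.solve_ik(k+n*d,r); print(psi,off,d,None if q is None else np.round(q,2))
E
```

```text
open 16.2 [0.5703 0.122  0.17  ] F [-0.2  0.1  0.2] T [ 0.01 -0.07  0.  ] w 0.0498 0.0
up 16.75 [0.5698 0.1217 0.2493] F [-0.1  0.  -0.3] T [-0.04 -0.06  0.03] w 0.0499 0.0
36 0 0.0 [ 1.02  0.59 -1.19  2.39  1.38  0.24 -0.98]
36 0 0.05 [ 0.79  0.24 -0.76  2.4  -0.82  0.22  1.16]
36 0 0.1 [ 0.64  0.07 -0.5   2.4  -0.86  0.43  1.21]
36 0 0.13 [ 0.26 -0.03 -0.09  2.41 -0.81  0.52  1.16]
36 3.141592653589793 0.0 [ 1.02  0.59 -1.19  2.39  1.38  0.24  2.16]
36 3.141592653589793 0.05 [ 0.57  0.2  -0.52  2.41 -1.02  0.27 -1.79]
36 3.141592653589793 0.1 [ 0.51  0.06 -0.37  2.41 -0.89  0.44 -1.92]
36 3.141592653589793 0.13 [ 0.53 -0.01 -0.34  2.39 -0.82  0.53 -1.97]
41 0 0.0 [ 1.08  0.66 -1.26  2.37  1.24  0.29 -0.73]
41 0 0.05 [ 1.03  0.34 -1.02  2.37 -0.37  0.23  0.83]
41 0 0.1 [ 0.76  0.1  -0.6   2.37 -0.81  0.47  1.27]
41 0 0.13 [ 0.55  0.02 -0.34  2.37 -0.8   0.58  1.27]
41 3.141592653589793 0.0 [ 1.11  0.73 -1.33  2.37  1.31  0.38  2.35]
41 3.141592653589793 0.05 [ 0.57  0.22 -0.49  2.39 -0.98  0.33 -1.74]
41 3.141592653589793 0.1 [ 0.54  0.08 -0.37  2.38 -0.86  0.49 -1.83]
41 3.141592653589793 0.13 [ 0.56  0.02 -0.34  2.37 -0.8   0.58 -1.88]
```

Run:
```python
from h import *
psi=np.radians(38.5); k=np.array([.467,.0313,.08]); r,n=kpose(0,psi)
bot.get_image("scene"); 
bot.move_to(k+n*.11,r); bot.sleep(.15); s=rep("view"); print(np.round(s["joint_positions"],2))
im,C=shot("kn1")
for t in ("knob_grip","lid_grip","lid_key","mill"):
    print(t,[(x.round(1),round(p,2)) for x,p in lm(t,"wrist")[:2]])
# ortho on panel plane: build rectified view with axes (right,down-panel) around knob base point
base=k-n*.024; u=np.array([np.cos(psi)*.866,np.sin(psi)*.866,.5]); rt=np.array([np.sin(psi),-np.cos(psi),0])
w=np.arange(-.06,.06,.0003); D,W=np.meshgrid(w,w,indexing="ij"); P=base+W[...,None]*rt-D[...,None]*u
q=proj(C,P).astype(np.float32); a=cv2.remap(im,q[...,0],q[...,1],1)
np.save("pics/base.npy",base)
g=(255*np.clip(np.hstack([a,cv2.resize(im,(640,400))[:,240-0:640]])/255./.7,0,1)**.6).astype(np.uint8)
cv2.imwrite("pics/kn.png",g[:,:,::-1])
```

```text
view 18.82 [ 0.4243 -0.0027  0.1754] F [-0.4  0.   0.1] T [-0.35  0.39 -0.01] w 0.0503 0.0
[ 0.55  0.05 -0.38  2.39 -0.85  0.49  1.25]
kn1 18.82 [ 0.4243 -0.0027  0.1754]
knob_grip [(array([320.2, 202.2]), 0.78), (array([440.8, 182. ]), 0.41)]
lid_grip [(array([500. , 143.6]), 0.63), (array([427.1,  44.7]), 0.31)]
lid_key [(array([442.4, 180.8]), 0.57)]
mill [(array([350.4, 162.3]), 0.61)]
```

View pics/kn.png

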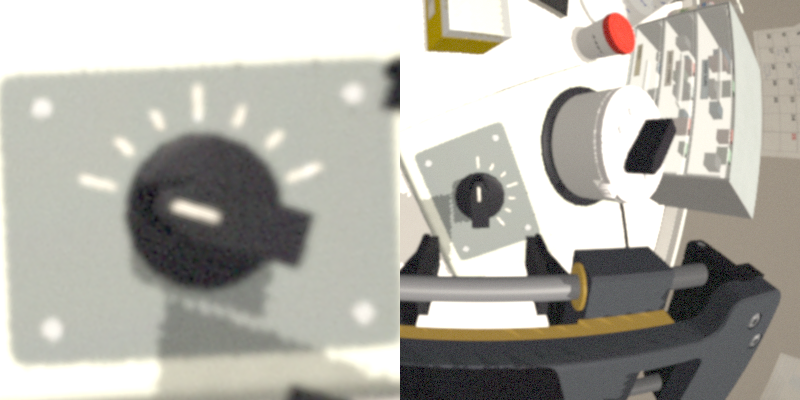

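The lid looks flush on the bowl. In the rectified panel view the knob axis is near (203,212), the pointer mark at (197,212) points left as it should when off, and the screws are at (41,108), (352,92), (365,312) and (52,330). I'll triangulate the panel from these screws using two views.

Run:
```python
from h import *
C2=load("bowl2")[1];C3=load("kn1")[1]; psi=np.radians(38.5)
base=np.load("pics/base.npy"); u=np.array([np.cos(psi)*.866,np.sin(psi)*.866,.5]); rt=np.array([np.sin(psi),-np.cos(psi),0])
def r3(c,r): # ray of kn pixel
    P=base+rt*(-.06+c*.0003)-u*(-.06+r*.0003); o=C3[0][:3,3]; v=P-o; return o,v/np.linalg.norm(v)
def r2(c,r):
    P=np.array([.475+.07-r*.00035,.035+.07-(c-400)*.00035,.085]); o=C2[0][:3,3]; v=P-o; return o,v/np.linalg.norm(v)
pairs=[((41,108),(441,224)),((352,92),(636,50)),((365,312),(716,158)),((52,330),(539,317))]
S=np.array([tri(r3(*a),r2(*b)) for a,b in pairs]); print(S.round(4))
c=S.mean(0); n=np.linalg.svd(S-c)[2][2]; n*=np.sign(n[2]); print("normal tilt",np.degrees(np.arccos(n[2])),"az",np.degrees(np.arctan2(-n[1],-n[0])))
rd=(S[1]-S[0]+S[2]-S[3]); print("yaw from right dir",np.degrees(np.arctan2(rd[0],-rd[1])),"sizes",[np.linalg.norm(S[i]-S[i-1]).round(4) for i in range(4)])
for psi2 in (40,41.5):
    p=np.radians(psi2); nn=np.array([-.5*np.cos(p),-.5*np.sin(p),.866]); o,v=r3(203.5,212); X=o+v*((c-o)@nn)/(v@nn); print(psi2,"panel pt",X.round(4),"grip",(X+.024*nn).round(4))
    print(" rel bowl in mill axes",(R.from_euler("z",-p).apply(X-[.5703,.122,0])).round(4))
print("lm tri",tri(ray(C3,(320.2,202.2)),ray(C2,(327.3,180.4)),ray(load("bowl1")[1],(333.4,242.5))).round(4))
for psi2 in (40,41.5):
  r,n=kpose(0,np.radians(psi2)); q=[bot.solve_ik(np.array([.467,.0313,.08])+n*d,r) for d in (.06,.03,.01,-.005)]
  for x in q: print(None if x is None else np.round(x,2))
```

```text
[[ 0.4647  0.0907  0.0743]
 [ 0.5275  0.0205  0.0745]
 [ 0.4849 -0.0178  0.0414]
 [ 0.422   0.0524  0.0408]]
normal tilt 30.13827197569478 az 41.43362636527007
yaw from right dir 41.83054136260536 sizes [np.float64(0.0664), np.float64(0.0942), np.float64(0.0662), np.float64(0.0943)]
40 panel pt [0.4746 0.036  0.0575] grip [0.4654 0.0283 0.0783]
 rel bowl in mill axes [-0.1286 -0.0043  0.0575]
41.5 panel pt [0.4746 0.036  0.0575] grip [0.4656 0.0281 0.0783]
 rel bowl in mill axes [-0.1287 -0.001   0.0575]
lm tri [0.4655 0.0313 0.0785]
[ 0.53  0.18 -0.44  2.4  -0.97  0.36  1.38]
[ 0.6   0.28 -0.57  2.39 -1.03  0.25  1.44]
[ 1.09  0.62 -1.25  2.37  1.14  0.26 -0.66]
[ 1.04  0.64 -1.21  2.37  1.29  0.26 -0.8 ]
[ 0.53  0.19 -0.43  2.39 -0.96  0.38  1.4 ]
[ 0.59  0.28 -0.54  2.39 -1.02  0.27  1.46]
[ 1.09  0.62 -1.25  2.37  1.07  0.26 -0.56]
[ 1.04  0.64 -1.21  2.37  1.22  0.26 -0.71]
```

The triangulated panel has a tilt of 30.1° and a yaw of 41.6°, and the knob grip is at (0.4655, 0.0285, 0.0783). The arm is close to its wrist limits there, so I'll fit a kinematic model from free IK queries to choose a joint branch and a collision-free straight approach.

```bash
cat > fk.py <<'E'
import numpy as np, os
from scipy.optimize import least_squares
from scipy.spatial.transform import Rotation as R
SG=np.array([-1,1,-1,1,-1,1,-1.])
A0=np.array([[0,0,1],[0,1,0]]*4,float)[:7]*SG[:,None]
def fk(q,p):
    T=np.eye(3);x=np.zeros(3); Rt=np.eye(3)
    for i in range(7):
        x=x+Rt@p[3*i:3*i+3]; Rt=Rt@R.from_rotvec(A0[i]*q[i]).as_matrix()
    return x+Rt@p[21:24], Rt@R.from_rotvec(p[24:27]).as_matrix()
P0=np.zeros(27);P0[2]=.1;P0[5]=.2;P0[11]=.4;P0[17]=.4;P0[23]=.3
lo=np.array([-2.59,-.33,-1.39,.1,-1.04,.21,-2.66]);hi=np.array([2.59,1.99,1.29,2.45,4.18,1.99,2.66])
E
timeout 500 python3 - <<'E'
from h import *; from fk import *
rng=np.random.default_rng(0); D=[]; s=bot.get_state()
while len(D)<40:
    pos=np.array([rng.uniform(.35,.7),rng.uniform(-.3,.3),rng.uniform(.1,.4)]); ro=(R.from_euler("z",rng.uniform(-1,1.5))*R.from_euler("xy",[np.pi+rng.uniform(-.5,.5),rng.uniform(-.5,.5)])).as_rotvec()
    q=bot.solve_ik(pos,ro)
    if q is not None: D.append((np.array(q),pos,R.from_rotvec(ro).as_matrix()))
print(len(D),bot.get_state()["time"])
# p init rotation offset from sample 0
best=None
for y in (0,np.pi/2,np.pi,-np.pi/2):
    p=P0.copy();p[26]=y
    f=lambda p:np.concatenate([np.r_[(a:=fk(q,p))[0]-x,.3*(a[1]-M).ravel()] for q,x,M in D])
    r=least_squares(f,p,max_nfev=60)
    if best is None or r.cost<best.cost: best=r
    if best.cost<1e-5: break
print(best.cost,abs(best.fun).max(),best.x.round(4)); np.save("p.npy",best.x)
E
```

```text
40 19.075
1.839621746546946e-21 3.139188908818369e-11 [-0.     -0.     -5.0371 -0.     -0.4352  5.2748  0.      0.4088  0.1396
  0.      0.0362  0.4146  0.     -0.0516  0.1018  0.      0.0976  0.365
  0.     -0.0979 -0.0775  0.      0.      0.3782  0.      0.      1.5708]
```

```bash
timeout 500 python3 - <<'E'
from h import *; from fk import *
p=np.load("p.npy"); rng=np.random.default_rng(1); s=bot.get_state(); q0=np.array(s["joint_positions"])
k=np.array([.4655,.0286,.0783]); psi=np.radians(41.6); mg=.03
def ik(pos,Rm,q,w=1e-3,ref=None):
    ref=q if ref is None else ref
    f=lambda z:np.r_[(a:=fk(z,p))[0]-pos,.3*(a[1]-Rm).ravel(),w*(z-ref)]
    q=np.clip(q,lo+mg,hi-mg)
    for ww in (w,1e-6):
        f=lambda z:np.r_[(a:=fk(z,p))[0]-pos,.3*(a[1]-Rm).ravel(),ww*(z-ref)]
        r=least_squares(f,q,bounds=(lo+mg-1e-9,hi-mg+1e-9),max_nfev=60); q=r.x
    e=f(q)[:12]; return q if abs(e).max()<1e-4 else None
ds=[-.001,.01,.02,.03,.04,.055,.07]
sols=[]
for off in (0,np.pi):
    r,n=kpose(0,psi,off); Rm=R.from_rotvec(r).as_matrix()
    for _ in range(25):
        q=ik(k+n*ds[0],Rm,rng.uniform(lo,hi)) 
        if q is None or q[6]-1.45<lo[6]: continue
        path=[q]
        for d in ds[1:]:
            x=ik(k+n*d,Rm,path[-1])
            if x is None: break
            path.append(x)
        step=max([abs(np.diff(path,axis=0)).max()] if len(path)>1 else [9])
        sols.append((len(path),step,off,path))
sols.sort(key=lambda t:(-t[0],t[1]))
for L,st,off,path in sols[:8]: print(L,round(st,2),round(off,1),path[0].round(2),path[-1].round(2),"dist now",abs(path[-1]-q0).max().round(2))
np.save("path.npy",np.array(sols[0][3])) if sols and sols[0][0]==7 else None
import pickle; pickle.dump(sols,open("sols.pkl","wb"))
E
```

```text
7 0.28 0 [ 1.05  0.63 -1.2   2.37  1.16  0.24 -0.64] [ 1.31  0.46 -1.36  2.36  0.31  0.3   0.2 ] dist now 1.16
7 0.28 0 [ 1.13  0.77 -1.36  2.37  1.33  0.41 -0.78] [ 1.31  0.46 -1.36  2.36  0.31  0.3   0.2 ] dist now 1.16
7 0.28 0 [ 1.06  0.64 -1.22  2.37  1.19  0.26 -0.67] [ 1.31  0.46 -1.36  2.36  0.31  0.3   0.2 ] dist now 1.16
7 0.28 0 [ 1.05  0.63 -1.2   2.37  1.16  0.24 -0.64] [ 1.31  0.46 -1.36  2.36  0.31  0.3   0.2 ] dist now 1.16
7 0.28 0 [ 1.05  0.63 -1.2   2.37  1.16  0.24 -0.64] [ 1.31  0.46 -1.36  2.36  0.31  0.3   0.2 ] dist now 1.16
7 0.28 0 [ 1.13  0.77 -1.36  2.37  1.33  0.41 -0.78] [ 1.31  0.46 -1.36  2.36  0.31  0.3   0.2 ] dist now 1.16
7 0.28 0 [ 1.05  0.63 -1.2   2.37  1.16  0.24 -0.64] [ 1.31  0.46 -1.36  2.36  0.31  0.3   0.2 ] dist now 1.16
7 0.28 0 [ 1.13  0.77 -1.36  2.37  1.33  0.41 -0.78] [ 1.31  0.46 -1.36  2.36  0.31  0.3   0.2 ] dist now 1.16
```

```bash
timeout 500 python3 - <<'E'
from h import *; from fk import *
import pickle
p=np.load("p.npy"); path=pickle.load(open("sols.pkl","rb"))[0][3]; q0=np.array(bot.get_state()["joint_positions"])
k=np.array([.4655,.0286,.0783]); r,n=kpose(0,np.radians(41.6)); Rm=R.from_rotvec(r).as_matrix()
def links(q):
    x=np.zeros(3);Rt=np.eye(3);o=[]
    for i in range(7):
        x=x+Rt@p[3*i:3*i+3];o.append(x.copy());Rt=Rt@R.from_rotvec(A0[i]*q[i]).as_matrix()
    return np.array(o)
# densify check
full=[q0]+path[::-1]
for a,b in zip(full[:-1],full[1:]):
    for t in ((.25,.5,.75,1) if a is q0 else (.5,1)):
        q=a+(b-a)*t; x,M=fk(q,p); e=x-k; d=e@n; lat=np.linalg.norm(e-d*n); ang=np.degrees(np.linalg.norm(R.from_matrix(M.T@Rm).as_rotvec())); L=links(q)
        print(np.round(q[:7],2) if t==1 else "   ", "d",d.round(4),"lat",lat.round(4),"ang",ang.round(1),"tcp",x.round(3),"elbow",L[3].round(2),"wrist",L[5].round(2))
print("now links",links(q0)[[3,5]].round(2))
E
```

```text
d 0.0822 lat 0.0349 ang 7.5 tcp [ 0.405 -0.007  0.133] elbow [ 0.05 -0.04  0.79] wrist [ 0.37 -0.02  0.45]
    d 0.0654 lat 0.0487 ang 9.7 tcp [ 0.401 -0.007  0.112] elbow [ 0.07 -0.09  0.78] wrist [ 0.36 -0.    0.43]
    d 0.0594 lat 0.0367 ang 7.1 tcp [ 0.413 -0.002  0.112] elbow [ 0.06 -0.15  0.77] wrist [0.33 0.   0.42]
[ 1.31  0.46 -1.36  2.36  0.31  0.3   0.2 ] d 0.07 lat 0.0 ang 0.0 tcp [0.439 0.005 0.139] elbow [ 0.04 -0.21  0.75] wrist [ 0.3  -0.    0.42]
    d 0.0626 lat 0.0008 ang 0.1 tcp [0.442 0.007 0.132] elbow [ 0.05 -0.23  0.74] wrist [ 0.29 -0.    0.41]
[ 1.27  0.53 -1.36  2.36  0.59  0.29 -0.08] d 0.055 lat 0.0 ang 0.0 tcp [0.445 0.01  0.126] elbow [ 0.06 -0.24  0.73] wrist [ 0.28 -0.01  0.4 ]
    d 0.0476 lat 0.0007 ang 0.1 tcp [0.447 0.013 0.119] elbow [ 0.07 -0.26  0.72] wrist [ 0.28 -0.01  0.39]
[ 1.23  0.6  -1.36  2.37  0.85  0.31 -0.33] d 0.04 lat 0.0 ang 0.0 tcp [0.451 0.015 0.113] elbow [ 0.08 -0.27  0.72] wrist [ 0.27 -0.01  0.37]
    d 0.035 lat 0.0003 ang 0.1 tcp [0.452 0.017 0.109] elbow [ 0.08 -0.28  0.71] wrist [ 0.27 -0.01  0.36]
[ 1.2   0.64 -1.36  2
[... 228 characters left out ...]

[ 1.16  0.65 -1.33  2.37  1.07  0.32 -0.55] d 0.02 lat 0.0 ang 0.0 tcp [0.458 0.022 0.096] elbow [ 0.11 -0.29  0.7 ] wrist [ 0.27 -0.02  0.34]
    d 0.0149 lat 0.0001 ang 0.0 tcp [0.46  0.024 0.091] elbow [ 0.11 -0.28  0.7 ] wrist [ 0.27 -0.02  0.34]
[ 1.11  0.64 -1.27  2.37  1.11  0.28 -0.59] d 0.01 lat 0.0 ang 0.0 tcp [0.462 0.025 0.087] elbow [ 0.12 -0.28  0.7 ] wrist [ 0.27 -0.02  0.33]
    d 0.0044 lat 0.0001 ang 0.0 tcp [0.464 0.027 0.082] elbow [ 0.13 -0.27  0.7 ] wrist [ 0.27 -0.02  0.33]
[ 1.05  0.63 -1.2   2.37  1.16  0.24 -0.64] d -0.001 lat 0.0 ang 0.0 tcp [0.466 0.029 0.077] elbow [ 0.14 -0.27  0.71] wrist [ 0.27 -0.02  0.32]
now links [[ 0.02 -0.    0.79]
 [ 0.37 -0.04  0.48]]
```

```bash
timeout 500 python3 - <<'E'
from h import *
import pickle
path=pickle.load(open("sols.pkl","rb"))[0][3]
for q in path[::-1]:
    bot.move_joints(q); s=rep("")
    if np.linalg.norm(s["ft_force"])>12: print("STOP"); break
else:
    bot.sleep(.1); rep("at"); bot.gripper_to(.005); s=rep("grip"); print(np.round(np.array(s["joint_positions"])-path[0],3))
E
```

```text
20.15 [0.439  0.0051 0.1386] F [-0.1  0.8 -0.2] T [-0.39  0.33  0.02] w 0.0498 0.0
 20.52 [0.4446 0.0108 0.1257] F [-0.3 -0.4 -0.3] T [-0.37  0.32 -0.01] w 0.0503 0.0
 20.88 [0.4503 0.0155 0.113 ] F [ 0.   0.9 -0.4] T [-0.34  0.31  0.05] w 0.0502 0.0
 21.15 [0.4541 0.0187 0.1045] F [ 0.8  0.2 -0.4] T [-0.39  0.3   0.01] w 0.0501 0.0
 21.4 [0.4578 0.0219 0.0958] F [-0.3  0.5  0.5] T [-0.41  0.35 -0.01] w 0.0503 0.0
 21.65 [0.4616 0.0251 0.0872] F [0.4 0.2 0. ] T [-0.36  0.34 -0.  ] w 0.0505 0.0
 21.9 [0.4657 0.0289 0.0776] F [0.2 0.3 0. ] T [-0.41  0.34  0.03] w 0.0505 0.0
at 22.0 [0.4657 0.0289 0.0777] F [-0.1 -0.5 -0.1] T [-0.4   0.34 -0.01] w 0.0501 0.0
grip 22.68 [0.4666 0.0292 0.0779] F [2.  0.7 0.4] T [-0.23 -0.09 -0.1 ] w 0.0156 30.0
[-0.    -0.    -0.    -0.001  0.    -0.001  0.   ]
```

```bash
timeout 500 python3 - <<'E'
from h import *
_,n=kpose(0,np.radians(41.6)); s=bot.get_state(); q0=np.array(s["joint_positions"])
for a in range(6,73,6):
    q=q0.copy(); q[6]-=np.radians(a); bot.move_joints(q); bot.sleep(.05); s=bot.get_state()
    print(a,round(s["time"],2),"Tn",round(float(np.dot(s["ft_torque"],n)),2),"F",np.round(s["ft_force"],1),round(s["gripper_width"],4))
    if np.linalg.norm(s["ft_force"])>30: break
E
```

```text
6 22.98 Tn 0.57 F [ 0.6  0.1 -0.2] 0.016
12 23.28 Tn 0.08 F [ 1.3 -1.   0.2] 0.0158
18 23.58 Tn -0.05 F [0.8 0.6 0.3] 0.0157
24 23.88 Tn 0.02 F [ 1.4 -0.4  2.3] 0.0157
30 24.18 Tn 0.09 F [0.7 0.2 0.6] 0.0157
36 24.48 Tn 0.03 F [ 1.  -0.5  1.6] 0.0157
42 24.78 Tn -0.03 F [ 2.3 -1.1  1.3] 0.0161
48 25.08 Tn -0.03 F [ 1.5 -1.8  2.4] 0.0161
54 25.38 Tn 0.08 F [ 0.3 -0.6  1.6] 0.0159
60 25.68 Tn 0.04 F [ 1.7 -0.8  1.7] 0.0157
66 25.98 Tn -0.07 F [ 1.2 -0.7  1.3] 0.0158
72 26.28 Tn 0.02 F [ 1.7 -0.9  2. ] 0.0155
```

The jaw width stayed at 16 mm, so the bar followed the gripper. I'll release, back out straight and verify.

```bash
timeout 500 python3 - <<'E'
from h import *
import pickle
path=pickle.load(open("sols.pkl","rb"))[0][3]
bot.gripper_to(.045); rep("rel")
for q in path[1:]:
    q=q.copy(); q[6]-=np.radians(72); bot.move_joints(q)
rep("out")
bot.move_to([.40,-.05,.33],down(.65)); bot.sleep(.15); rep("up")
im,C=shot("fin",[("knob_grip",.08),("lid_grip",.174),("lid_key",.138)])
# panel rectified
psi=np.radians(41.6); _,n=kpose(0,psi); base=np.array([.4655,.0286,.0783])-.024*n; u=np.array([np.cos(psi)*.866,np.sin(psi)*.866,.5]); rt=np.array([np.sin(psi),-np.cos(psi),0])
def rect(c,e1,e2,h):
    w=np.linspace(-h,h,400); D,W=np.meshgrid(w,w,indexing="ij"); q=proj(C,c+W[...,None]*e1-D[...,None]*e2).astype(np.float32); return cv2.remap(im,q[...,0],q[...,1],1)
a=rect(base,rt,u,.05); b=rect(np.array([.5703,.122,.145]),rt,u*[1/.866,1/.866,0],.08)
g=(255*np.clip(np.hstack([a,b])/255./.9,0,1)**.6).astype(np.uint8); cv2.imwrite("pics/fin2.png",g[:,:,::-1])
E
```

```text
rel 27.08 [0.4666 0.0292 0.0779] F [ 0.2 -0.   0.1] T [-0.4   0.43  0.06] w 0.0451 0.0
out 28.83 [0.4393 0.0053 0.1385] F [ 0.3 -0.7 -0.3] T [-0.36  0.38 -0.02] w 0.0448 0.0
up 29.87 [ 0.3989 -0.0507  0.3279] F [ 0.6 -0.8 -0.5] T [-0.07 -0.01  0.  ] w 0.0448 0.0
fin 29.87 [ 0.3989 -0.0507  0.3279]
knob_grip [303.7  91.2] 0.89 [0.4648 0.0295 0.08  ]
lid_key [312.8   3.4] 0.8 [0.55   0.0775 0.138 ]
```

View pics/fin2.png

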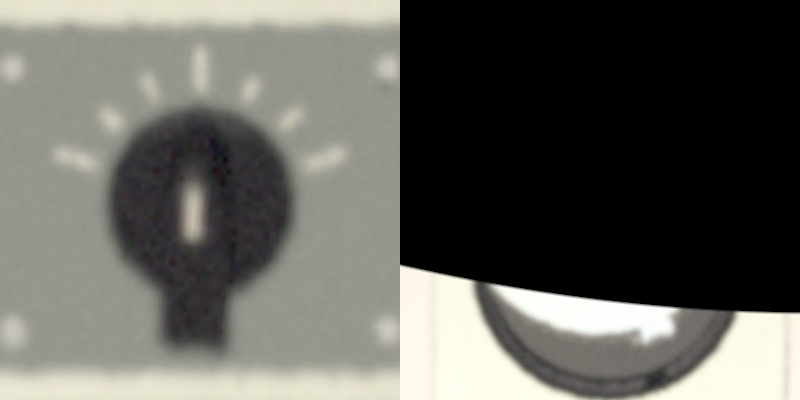

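The pointer is straight up at tick 4 of 7, which is three clicks from off. The lid seated at the flush height with its key at the notch, and the arm is touching nothing.

```bash
python3 -c "
from h import *
rep('end'); print(bot.sign_off())"
```

```text
end 30.07 [ 0.3996 -0.0504  0.3291] F [-0.4 -0.3  0.1] T [-0.03 -0.01 -0.01] w 0.045 0.0
the job is handed in; nothing more can be done
None
```

The job is handed in at about 30 s: the lid went down to its seated height on the bowl, the knob was then turned three clicks (its pointer ends straight up), and the cup, jar and box were left alone; I did not re-check the lid's flushness close up after turning the knob.

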